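# Tighten the clamp knob of a free-spinning centrifuge rotor

## Task

Tighten the black clamp knob on the blue rotor lid of the small white bench centrifuge, clockwise seen from above: the rotor and lid spin along uselessly unless you press the knob down onto the lock teeth below while you turn it. When the clamp bites, the steel ring under the knob begins to be dragged along: stop when its yellow pointer stands in the green field, never in the red, then let go so that the rotor springs back up, and leave the things around it standing where they are.

Things in the scene. Friction and masses are not known exactly. Their poses are not given: they have to be found in the camera images.
- spinner: White bench centrifuge, fixed to the trolley, with an open round drum 158 mm across, rim 78 mm above the trolley top. In it the rotor with its blue lid, 134 mm across, flat, its top 86 mm above the trolley top. Origin: centre of the underside, on the rotor's axis, z up; a control block (90 mm wide, 42 mm high) sticks out to 95 mm from the axis toward this body's -x.
- knob_grip (a point): On the axis of the knob at the height to grip, 28 mm above the blue lid, 114 mm above the trolley top while the rotor is up. The knob: black, upright, fluted cylinder, 50 mm in diameter, side from 6 to 46 mm above the lid (92 to 132 mm above the trolley top). z up, turns with the knob. Grip it firmly (about 40 N) at any yaw, to press and to turn.
- tension_ring (a joint): Turn of the steel ring (72 mm across, 2.5 mm thick, flat on the lid under the knob) relative to the lid, rad, clockwise from above. Stays 0 until the clamp bites, then follows the knob and stays where it is left. Green field 0.1 to 0.6, red above. The knob needs 1.4 to 2.3 rad of turn on the lid, differently each time, before it bites: 0.15 N m until then, about 0.45 N m from there on.
- ring_pointer (a point): Tip of the yellow pointer on the ring, 43 mm from the axis, 2 mm above the lid.
- green_middle (a point): Middle of the green field painted on the lid, 50 mm from the axis (field 25 mm long, 14 mm wide; the red field follows it clockwise, a white tick before it shows the ring's start). Turns with the rotor.
- rotor (a joint): Turn of the rotor with its lid about its upright axis, rad, counter-clockwise from above positive; no stops, almost no friction (0.004 N m).
- rotor_press (a joint): Travel of rotor, lid and knob downward, m: 0 up on the spring, 0.008 fully down; about 2.5 N to start, 8 N at the bottom. 12 teeth under the rotor (30 degrees apart) meet 3 fixed ones at 0.0015; below that the rotor cannot turn beyond up to 25 degrees of play. Tooth on tooth, it stops at 0.0015 and may slip round: press on while turning until it drops in deeper.
- bottle_6: Bystander, loose: white medicine bottle with a white cap and orange band, 44 mm across, 119 mm tall; origin: centre of its underside, z up.
- bottle_5: Bystander, loose: dark medicine bottle with white cap, 50 mm across, 143 mm tall; origin: centre of its underside, z up.
- vial_1: Bystander, loose: small vial with dark cap, 29 mm across, 74 mm tall; origin: centre of its underside, z up.
- vial_2: Bystander, loose: small vial with dark cap, 29 mm across, 74 mm tall; origin: centre of its underside, z up.
- dropper_2: Bystander, loose: slim white dropper bottle, 29 mm across, 120 mm tall; origin: centre of its underside, z up.
- tape_roll: Bystander, loose: roll of tape lying flat, 69 mm across, 25 mm tall; origin: centre of its underside, z up.

How it is judged:
By the outcome, as a careful person would: the job done as asked, in the order asked, and still so for the second after the job is handed in, with the robot touching nothing.
It also fails if it takes over 72 s, if anything falls off the work surface, if the arm or the gripper's body presses on something with over 40 N, if the wrist force passes 120 N, or if a joint passes its speed limit or range.

## Robot

A 6-joint arm with a two-finger parallel gripper is mounted at the origin on a cart in front of the work surface, level with it; the furniture and walls round the work are solid. World frame = base frame: x ahead of the robot, y to its left, z up, the work surface at z = 0. Lengths are in m, angles in degrees, forces in N, time in s.
With the tool pointing down it reaches from about 0.3 to 0.75 m from the base axis. Payload 8.5 kg.
Tool frame: the origin (TCP) lies between the finger pads; the fingertips stand 22 mm ahead of it and the grasp point (between the pads) lies 3 mm ahead of it (env.nose_length is the distance from the TCP to the fingertips, in m); z points along the fingers, x is the direction in which the jaws open and shut, and the axes are right-handed (so a half turn about z gives the same grasp; the last joint's range is limited). The gripper opens to 85 mm and grips with 20 to 120 N. Pads are 22 mm wide; open, the fingers measure 114 mm over their backs; the gripper's body (76 mm by 85 mm) begins 54 mm behind the grasp point. The pads swing forward as they close: fully open they stand 13 mm farther back than shut.
Start: joints at [59.169, 21.807, 74.336, -0, 83.858, -12.336], TCP at [0.174, 0.522, 0.253] pointing down, gripper open.
Joint ranges: [-178.18, 178.18], [-50.72, 133.34], [12.68, 142.11], [-81.47, 261.47], [9.98, 163.14], [-165.26, 165.26]. Speed limits (degrees/s): [136.94, 136.94, 180, 180, 180, 180].

## Interface

Orientations are given as a 3x3 rotation matrix whose columns are the frame's x, y, z axes.
In Python, from rig import env gives the robot as it stands.
- The arm moves only by the tool arm_command, never from a script. Its argument "steps" is a list of rows, each an object with "delta_pos": the shift along the world's x, y, z in mm, a list of three; "dr": the turn, a rotation vector about the world's x, y, z in degrees, a list of three. In form: [{"delta_pos": [dx, dy, dz], "dr": [wx, wy, wz]}, ...]. A call has 1 to 20 rows; each row shifts and turns the commanded pose from where the row before left it; what a row does not reach is not made up. A row lasts 1/10 s, in which the tool goes at most 50 mm and 8.59 degrees, less where a joint would pass 70% of its speed; a pose out of reach is approached as far as the arm can. A call with a gripper value outside its range is refused whole. "grip" is the opening, from 0 (shut) to 1 (fully open), set as the call begins (left out, the last holds). The fingers move at their own pace and stop on an object; "squeeze" is the grip in N (left out, the last holds). Time passes only in rows, so rows that do not move let the fingers close. It gives the time, the measured TCP pose, the force and the opening at its end, in the units of the state.
- env.observe(): the state, without advancing time (a new reading comes with each control period).
- env.get_image(name): name is "side" or "top" or "wrist"; returns the picture (420x560x3 uint8, blue, green, red); there is no depth.
- env.get_calibration(name): a dict with "fx", "fy", "cx", "cy" (pixels), "k1" (the pictures are not rectified: a ray, as slopes to the right and down, at radius r is drawn at 1 + k1 r^2 times it, then the intrinsics apply), "view" (4x4, takes a point from world to camera coordinates). Camera axes: x right, y up, looking along -z (the intrinsics and any distortion apply to the point x, -y, -z); pixel columns grow to the right and rows downward; lengths in m; the calibration is good to about 2 mm. A picture is of the moment at which its call begins: read the wrist's pose just before it. get_calibration takes no time and is no camera call; for the wrist camera it gives the pose at the moment of the call.
- env.close_job(): hands the job in, once; it reports no verdict.
The state is a dict: "time_s": time; "q": joint angles; "qvel": joint speeds; "joint_efforts": joint torques, N m; "position": TCP position; "tool_rot": TCP orientation; "ft_force": force on the tool from outside, world axes, zero at the start; "wrist_torque": the same for the moment, N m; "grip_width": finger opening in m.
Only numpy, scipy, OpenCV 4.12 (cv2) and the standard library are available. Lean on these libraries where they do the work, as an engineer would, in place of code of your own. Each camera call takes 0.05 s, during which the arm holds its last target. There are 200 camera calls.

## Working session

There is one attempt and no reset: what is moved stays moved. The work goes in short steps, Python scripts to look and compute and a tool call to move; the robot and the scene stay as the last step left them, time stands still between calls to the robot, and variables do not carry over. Pictures are saved under pics/ and viewed, about 8 in all and at most 12, crops included, and the job is handed in when it is done.

Besides the shell and the picture viewer there is one more tool, called after "Call:" in YAML: its name, and indented under it one key for each argument. arm_command: Moves the arm, as the interface text tells. Its arguments: {"type":"object","properties":{"steps":{"type":"array"},"grip":{"type":"number"},"squeeze":{"type":"number"}},"required":["steps"]}

```bash
mkdir -p pics; cat > h.py <<'E'
import numpy as np, cv2
from rig import env
def ray(name,u,v,c=None):
    c=c or env.get_calibration(name)
    d=np.array([(u-c["cx"])/c["fx"],(v-c["cy"])/c["fy"]]); s=d.copy()
    for _ in range(20): s=d/(1+c["k1"]*(s@s))
    V=np.array(c["view"]); R=V[:3,:3]
    return -R.T@V[:3,3], R.T@np.array([s[0],-s[1],-1])
def onz(name,u,v,z,c=None):
    o,d=ray(name,u,v,c); return o+d*(z-o[2])/d[2]
E
python3 - <<'E'
from h import *
a=env.get_image("top");b=env.get_image("side")
cv2.imwrite("pics/top.png",a);cv2.imwrite("pics/side.png",b)
s=env.observe();print(s["time_s"],s["position"],s["ft_force"],s["grip_width"])
hsv=cv2.cvtColor(a,cv2.COLOR_BGR2HSV)
m=cv2.inRange(hsv,(95,100,40),(130,255,255))
cs,_=cv2.findContours(m,0,2)
for k in sorted(cs,key=cv2.contourArea)[-3:]:
    print(cv2.contourArea(k),cv2.fitEllipse(k), onz("top",*cv2.fitEllipse(k)[0],.086))
E
```

```text
0.1 [0.1743451  0.52139232 0.25277394] [-0.0968271  -0.36952847 -0.26492843] 0.08545195466812107
4240.0 ((315.6270751953125, 243.5253448486328), (72.7645034790039, 74.35548400878906), 133.99073791503906) [0.53858848 0.03493737 0.086     ]
```

View pics/top.png

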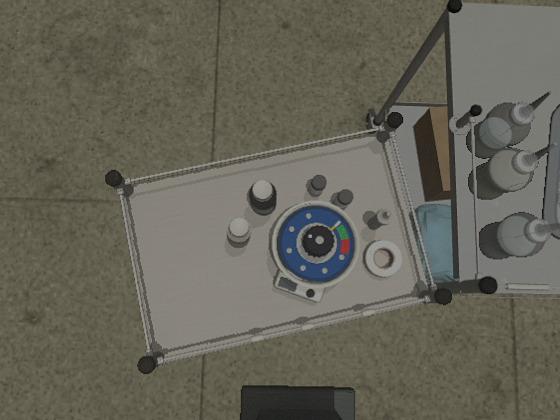

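View pics/side.png

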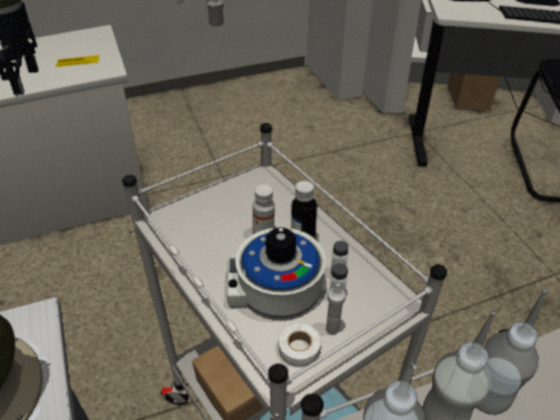

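The top view shows the lid centred at (316,243), with the control block at lower left (298,288). The bottles are at (263,195) and (238,232), the vials at (318,184) and (345,198), the dropper at (380,218) and the tape at (382,259). The pointer is near (335,226), with green at (342,232) and red at (345,247). The side view agrees.

```bash
python3 - <<'E'
from h import *
for n,u,v,z in [("knobtop",319,240,.132),("b5",263,188,.143),("b6",238,227,.119),("v1",318,182,.074),("v2",345,196,.074),("drop",383,214,.12),("tape",382,259,.025),("post",376,119,.1),("shelfpost",488,286,.2),("base",297,390,0)]:
    print(n,onz("top",u,v,z).round(3))
b=cv2.imread("pics/side.png");hsv=cv2.cvtColor(b,cv2.COLOR_BGR2HSV)
m=cv2.inRange(hsv,(100,120,40),(130,255,255));m[:,:200]=0;m[350:]=0
p=cv2.findNonZero(m);e=cv2.fitEllipse(cv2.convexHull(p));print(e,onz("side",*e[0],.086))
s=env.observe();print(s["tool_rot"],s["q"])
E
```

```text
knobtop [0.54  0.034 0.132]
b5 [0.623 0.13  0.143]
b6 [0.56  0.171 0.119]
v1 [0.652 0.03  0.074]
v2 [ 0.628 -0.019  0.074]
drop [ 0.589 -0.077  0.12 ]
tape [ 0.52  -0.097  0.025]
post [ 0.766 -0.071  0.1  ]
shelfpost [ 0.468 -0.219  0.2  ]
base [0.277 0.057 0.   ]
((282.012939453125, 254.93234252929688), (68.99714660644531, 78.73649597167969), 60.976070404052734) [0.54234692 0.03299445 0.086     ]
[[ 3.17208798e-01  9.48355473e-01 -6.89441225e-04]
 [ 9.48354832e-01 -3.17209413e-01 -1.14042757e-03]
 [-1.30022797e-03 -2.92081260e-04 -9.99999112e-01]] [ 5.91699155e+01  2.18384332e+01  7.43782618e+01  4.35358682e-04
  8.38596579e+01 -1.23358957e+01]
```

Call:
arm_command:
  steps:
    - {"delta_pos":[18,-24,10],"dr":[0,0,4.1]}
    - {"delta_pos":[18,-24,10],"dr":[0,0,4.1]}
    - {"delta_pos":[18,-24,10],"dr":[0,0,4.1]}
    - {"delta_pos":[18,-24,10],"dr":[0,0,4.1]}
    - {"delta_pos":[18,-24,0],"dr":[0,0,4.1]}
    - {"delta_pos":[18,-24,0],"dr":[0,0,4.1]}
    - {"delta_pos":[18,-24,0],"dr":[0,0,4.1]}
    - {"delta_pos":[18,-24,0],"dr":[0,0,4.1]}
    - {"delta_pos":[18,-24,0],"dr":[0,0,4.1]}
    - {"delta_pos":[18,-24,0],"dr":[0,0,4.1]}
    - {"delta_pos":[18,-24,0],"dr":[0,0,4.1]}
    - {"delta_pos":[18,-24,0],"dr":[0,0,4.1]}
    - {"delta_pos":[18,-24,0],"dr":[0,0,4.1]}
    - {"delta_pos":[18,-24,0],"dr":[0,0,4.1]}
    - {"delta_pos":[19,-25,0],"dr":[0,0,4.1]}
    - {"delta_pos":[19,-25,0],"dr":[0,0,4.1]}
    - {"delta_pos":[19,-25,0],"dr":[0,0,4.1]}
    - {"delta_pos":[19,-25,0],"dr":[0,0,4.1]}
    - {"delta_pos":[19,-26,0],"dr":[0,0,4.1]}
    - {"delta_pos":[19,-26,0],"dr":[0,0,4.1]}
  grip: 1

```text
time_s: 2.1
position: [0.541, 0.0325, 0.293]
tool_rot: [[-0.896, 0.444, -0.001], [0.444, 0.896, 0.0], [0.001, -0.0, -1.0]]
ft_force: [0.2, -0.1, 0.1]
grip_width: 0.0854
```

```bash
python3 - <<'E'
from h import *
s=env.observe();c=env.get_calibration("wrist");a=env.get_image("wrist")
cv2.imwrite("pics/w1.png",a)
print(s["time_s"],s["position"],s["q"],s["qvel"])
hsv=cv2.cvtColor(a,cv2.COLOR_BGR2HSV)
m=cv2.inRange(hsv,(100,120,40),(130,255,255))
p=cv2.findNonZero(m);e=cv2.fitEllipse(cv2.convexHull(p));print(e,onz("wrist",*e[0],.086,c))
E
```

```text
2.1 [0.54098801 0.03245244 0.29297393] [-9.09036814e+00  1.95660916e+01  7.12050194e+01  4.05552293e-03
  8.92744907e+01 -1.62762795e+02] [-25.32930772  17.50044683 -26.25431238   0.15687376   8.5675177
 -65.95040824]
((279.9923400878906, 180.67970275878906), (121.00789642333984, 123.9627914428711), 88.51691436767578) [0.53763694 0.03116201 0.086     ]
```

View pics/w1.png

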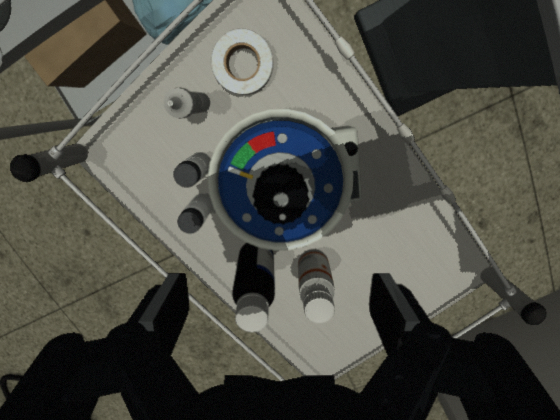

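The wrist view shows the lid at (280,181) and the pointer tip near (231,171), with green and red up to (265,140). The arm was still moving slightly in that picture, so I'll settle, re-measure and take some margin on the last joint.

Call:
arm_command:
  steps:
    - {"delta_pos":[0,0,-20],"dr":[0,0,-3]}
    - {"delta_pos":[0,0,-20],"dr":[0,0,-3]}
    - {"delta_pos":[0,0,0],"dr":[0,0,0]}
    - {"delta_pos":[0,0,0],"dr":[0,0,0]}

```text
time_s: 2.55
position: [0.5405, 0.0337, 0.2537]
tool_rot: [[-0.844, 0.536, -0.0], [0.536, 0.844, 0.0], [0.0, -0.0, -1.0]]
ft_force: [1.3, -0.1, 1.2]
grip_width: 0.0854
```

```bash
python3 - <<'E'
from h import *
s=env.observe();c=env.get_calibration("wrist");a=env.get_image("wrist")
print(s["time_s"],s["position"],s["q"],s["qvel"].round(2),s["wrist_torque"])
hsv=cv2.cvtColor(a,cv2.COLOR_BGR2HSV)
m=cv2.inRange(hsv,(100,120,40),(130,255,255))
p=cv2.findNonZero(m);e=cv2.fitEllipse(cv2.convexHull(p));print(e,onz("wrist",*e[0],.086,c))
E
```

```text
2.55 [0.54046178 0.03369237 0.25365507] [-8.96489420e+00  2.09467951e+01  7.56382550e+01  1.33233402e-04
  8.34340054e+01 -1.56545256e+02] [ 0.07 -0.9  -1.38  0.03  0.01 -0.1 ] [-0.01693145 -0.01624418 -0.00700572]
((279.4565124511719, 188.9179229736328), (134.80284118652344, 139.58311462402344), 90.52622985839844) [0.53656127 0.03085901 0.086     ]
```

Call:
arm_command:
  steps:
    - {"delta_pos":[-1.5,-0.7,-20],"dr":[0,0,0]}
    - {"delta_pos":[0,0,-25],"dr":[0,0,0]}
    - {"delta_pos":[0,0,-25],"dr":[0,0,0]}
    - {"delta_pos":[0,0,-20],"dr":[0,0,0]}
    - {"delta_pos":[0,0,-15],"dr":[0,0,0]}
    - {"delta_pos":[0,0,-12],"dr":[0,0,0]}
    - {"delta_pos":[0,0,-10],"dr":[0,0,0]}
    - {"delta_pos":[0,0,-10],"dr":[0,0,0]}
    - {"delta_pos":[0,0,0],"dr":[0,0,0]}
    - {"delta_pos":[0,0,0],"dr":[0,0,0]}

```text
time_s: 3.6
position: [0.5392, 0.0328, 0.1167]
tool_rot: [[-0.843, 0.537, 0.001], [0.537, 0.843, -0.0], [-0.001, 0.0, -1.0]]
ft_force: [-0.7, 1.0, 0.3]
grip_width: 0.0857
```

Call:
arm_command:
  steps:
    - {"delta_pos":[0,0,0],"dr":[0,0,0]}
    - {"delta_pos":[0,0,0],"dr":[0,0,0]}
    - {"delta_pos":[0,0,0],"dr":[0,0,0]}
    - {"delta_pos":[0,0,0],"dr":[0,0,0]}
    - {"delta_pos":[0,0,0],"dr":[0,0,0]}
    - {"delta_pos":[0,0,0],"dr":[0,0,0]}
    - {"delta_pos":[0,0,0],"dr":[0,0,0]}
    - {"delta_pos":[0,0,0],"dr":[0,0,0]}
  grip: 0.3
  squeeze: 40

```text
time_s: 4.4
position: [0.5391, 0.0329, 0.1164]
tool_rot: [[-0.843, 0.537, 0.0], [0.537, 0.843, -0.0], [-0.0, 0.0, -1.0]]
ft_force: [-0.5, 0.1, 2.9]
grip_width: 0.0491
```

```bash
python3 - <<'E'
from h import *
s=env.observe();a=env.get_image("wrist");cv2.imwrite("pics/w2.png",a)
for k in("time_s","position","q","ft_force","wrist_torque","grip_width"):print(k,np.round(s[k],3))
E
```

```text
time_s 4.4
position [0.539 0.033 0.116]
q [-9.07600e+00  2.88380e+01  8.76600e+01  2.00000e-03  6.34840e+01
 -1.56582e+02]
ft_force [-0.537  0.058  2.941]
wrist_torque [ 0.108 -0.024  0.022]
grip_width 0.049
```

View pics/w2.png

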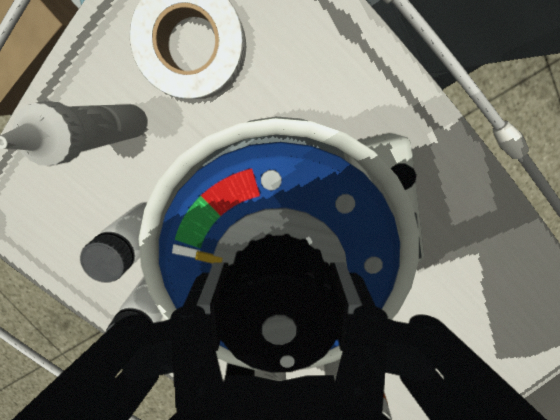

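The knob is gripped: opening 49 mm, pointer at (215,258) beside the tick at (185,251), green at (197,222). Next I press.

Call:
arm_command:
  steps:
    - {"delta_pos":[0,0,-1],"dr":[0,0,0]}
    - {"delta_pos":[0,0,-1],"dr":[0,0,0]}
    - {"delta_pos":[0,0,-1],"dr":[0,0,-1]}
    - {"delta_pos":[0,0,-1],"dr":[0,0,-2]}
    - {"delta_pos":[0,0,-1],"dr":[0,0,-2]}
    - {"delta_pos":[0,0,0],"dr":[0,0,0]}

```text
time_s: 5.05
position: [0.5391, 0.0331, 0.115]
tool_rot: [[-0.793, 0.609, 0.003], [0.609, 0.793, -0.0], [-0.003, 0.002, -1.0]]
ft_force: [-12.6, 1.6, 37.9]
grip_width: 0.049
```

Tooth on tooth (travel about 1.5 mm) at 38 N, so I'll ease off and turn until it drops in.

Call:
arm_command:
  steps:
    - {"delta_pos":[0,0,1],"dr":[0,0,0]}
    - {"delta_pos":[0,0,1],"dr":[0,0,0]}
    - {"delta_pos":[0,0,0],"dr":[0,0,-3]}
    - {"delta_pos":[0,0,0],"dr":[0,0,-3]}

```text
time_s: 5.45
position: [0.5388, 0.0332, 0.1152]
tool_rot: [[-0.724, 0.689, 0.001], [0.689, 0.724, 0.0], [-0.001, 0.001, -1.0]]
ft_force: [-7.8, 1.6, 22.1]
grip_width: 0.0492
```

Call:
arm_command:
  steps:
    - {"delta_pos":[0,0,0],"dr":[0,0,-3]}
    - {"delta_pos":[0,0,0],"dr":[0,0,-3]}
    - {"delta_pos":[0,0,0],"dr":[0,0,-3]}

```text
time_s: 5.75
position: [0.5386, 0.0334, 0.1152]
tool_rot: [[-0.608, 0.794, 0.001], [0.794, 0.608, 0.001], [0.0, 0.001, -1.0]]
ft_force: [-8.5, 4.4, 23.0]
grip_width: 0.0492
```

```bash
python3 - <<'E'
from h import *
s=env.observe()
for k in("time_s","position","q","ft_force","wrist_torque","grip_width"):print(k,np.round(s[k],3))
E
```

```text
time_s 5.75
position [0.539 0.033 0.115]
q [-9.04100e+00  2.88880e+01  8.78230e+01  4.50000e-02  6.32580e+01
 -1.36473e+02]
ft_force [-8.451  4.383 22.971]
wrist_torque [0.802 1.41  0.145]
grip_width 0.049
```

Call:
arm_command:
  steps:
    - {"delta_pos":[0,0,1],"dr":[0,0,0]}
    - {"delta_pos":[0,0,0.5],"dr":[0,0,-3]}
    - {"delta_pos":[0,0,0],"dr":[0,0,-3]}
    - {"delta_pos":[0,0,0],"dr":[0,0,-3]}
    - {"delta_pos":[0,0,0],"dr":[0,0,-3]}

```text
time_s: 6.25
position: [0.5383, 0.0337, 0.1154]
tool_rot: [[-0.429, 0.903, -0.001], [0.903, 0.429, 0.001], [0.002, -0.0, -1.0]]
ft_force: [-5.0, 5.5, 11.6]
grip_width: 0.0491
```

```bash
cat > st.py <<'E'
from h import *
s=env.observe()
for k in("time_s","position","q","ft_force","wrist_torque","grip_width"):print(k,np.round(s[k],4))
R=s["tool_rot"];print("yaw",np.degrees(np.arctan2(R[1][0],R[0][0])).round(2))
E
cat > lid.py <<'E'
from h import *
# angle (deg, world, ccw) of green patch about axis, in the wrist picture
c=env.get_calibration("wrist");a=env.get_image("wrist");hsv=cv2.cvtColor(a,cv2.COLOR_BGR2HSV)
def ang(lo,hi,z,n):
    m=cv2.inRange(hsv,lo,hi);k=cv2.findContours(m,0,2)[0]
    for x in sorted(k,key=cv2.contourArea)[-1:]:
        M=cv2.moments(x);
        if M["m00"]<15: continue
        p=onz("wrist",M["m10"]/M["m00"],M["m01"]/M["m00"],z,c)-np.array([.539,.033,z])
        print(n,M["m00"],"r",np.hypot(*p[:2]).round(4),"ang",np.degrees(np.arctan2(p[1],p[0])).round(1))
ang((45,100,40),(85,255,255),.084,"green");ang((0,150,100),(8,255,255),.084,"red");ang((18,140,100),(32,255,255),.086,"yellow")
E
python3 st.py; python3 lid.py
```

```text
time_s 6.25
position [0.5383 0.0337 0.1154]
q [-9.028000e+00  2.888050e+01  8.779530e+01  8.050000e-02  6.339720e+01
 -1.244718e+02]
ft_force [-4.952   5.4918 11.6263]
wrist_torque [0.9442 0.8353 0.187 ]
grip_width 0.0491
yaw 115.41
green 1046.5 r 0.0476 ang -67.7
red 1058.0 r 0.0467 ang -99.4
```

Green is still at about -68°, so the rotor is held by tooth-on-tooth friction and the knob has turned about 32° on the lid. I'll lift, shift the rotor half a tooth pitch and press again.

Call:
arm_command:
  steps:
    - {"delta_pos":[0,0,2],"dr":[0,0,0]}
    - {"delta_pos":[0,0,0.5],"dr":[0,0,-4]}
    - {"delta_pos":[0,0,0],"dr":[0,0,-5]}
    - {"delta_pos":[0,0,0],"dr":[0,0,-4]}
    - {"delta_pos":[0,0,0],"dr":[0,0,0]}
    - {"delta_pos":[0,0,-1.5],"dr":[0,0,0]}
    - {"delta_pos":[0,0,-1.5],"dr":[0,0,0]}
    - {"delta_pos":[0,0,-1],"dr":[0,0,0]}
    - {"delta_pos":[0,0,0],"dr":[0,0,0]}

```text
time_s: 7.2
position: [0.5382, 0.0341, 0.113]
tool_rot: [[-0.217, 0.976, -0.002], [0.976, 0.217, 0.002], [0.003, -0.001, -1.0]]
ft_force: [-3.2, 7.1, 4.2]
grip_width: 0.0494
```

```bash
python3 st.py; python3 lid.py
```

```text
time_s 7.2
position [0.5382 0.0341 0.113 ]
q [  -9.0158   29.0696   87.931     0.1376   63.1357 -111.5883]
ft_force [-3.2175  7.0644  4.1785]
wrist_torque [1.3785 0.4808 0.0155]
grip_width 0.0494
yaw 102.51
green 1007.5 r 0.0466 ang -82.5
red 1160.0 r 0.0464 ang -113.4
```

Dropped in at about 3.5 mm depth; the rotor was shifted 14°. Now deeper, centring a little, then turn.

Call:
arm_command:
  steps:
    - {"delta_pos":[-0.4,0.5,-1],"dr":[0,0,0]}
    - {"delta_pos":[-0.4,0.5,-1],"dr":[0,0,0]}
    - {"delta_pos":[0,0,-1],"dr":[0,0,-3]}
    - {"delta_pos":[0,0,0],"dr":[0,0,-4]}
    - {"delta_pos":[0,0,0],"dr":[0,0,-4]}
    - {"delta_pos":[0,0,0],"dr":[0,0,-4]}
    - {"delta_pos":[0,0,0],"dr":[0,0,-4]}
    - {"delta_pos":[0,0,0],"dr":[0,0,-4]}

```text
time_s: 8.05
position: [0.5381, 0.0351, 0.1105]
tool_rot: [[0.185, 0.983, 0.0], [0.983, -0.185, 0.002], [0.002, -0.0, -1.0]]
ft_force: [-0.3, 8.1, 6.3]
grip_width: 0.0489
```

```bash
python3 st.py; python3 lid.py
```

```text
time_s 8.05
position [0.5381 0.0351 0.1105]
q [ -8.9178  29.2111  88.1868   0.1518  62.6167 -88.3441]
ft_force [-0.3382  8.1291  6.2697]
wrist_torque [1.6011 0.1396 0.1477]
grip_width 0.0489
yaw 79.36
green 590.0 r 0.0464 ang -97.0
red 943.5 r 0.0465 ang -124.3
```

Call:
arm_command:
  steps:
    - {"delta_pos":[0,0.5,0],"dr":[0,0,-5]}
    - {"delta_pos":[0,0.5,0],"dr":[0,0,-5]}
    - {"delta_pos":[0,0,0],"dr":[0,0,-5]}
    - {"delta_pos":[0,0,0],"dr":[0,0,-5]}
    - {"delta_pos":[0,0,0],"dr":[0,0,-5]}
    - {"delta_pos":[0,0,0],"dr":[0,0,-5]}

```text
time_s: 8.7
position: [0.5386, 0.0361, 0.1106]
tool_rot: [[0.652, 0.758, 0.002], [0.758, -0.652, 0.002], [0.003, -0.0, -1.0]]
ft_force: [1.8, 10.9, 6.0]
grip_width: 0.049
```

```bash
python3 st.py; python3 lid.py
```

```text
time_s 8.7
position [0.5386 0.0361 0.1106]
q [ -8.8038  29.2209  88.1414   0.1711  62.5721 -58.1946]
ft_force [ 1.7675 10.8659  6.0148]
wrist_torque [ 1.6609 -0.305   0.1751]
grip_width 0.049
yaw 49.31
red 331.5 r 0.0483 ang -126.7
```

The lateral force turns with the tool: the knob sits about 2.7 mm off along the pad width. I'll shift the tool along the matching arc while turning on.

Call:
arm_command:
  steps:
    - {"delta_pos":[0.3,0.7,0],"dr":[0,0,-4]}
    - {"delta_pos":[0.3,0.7,0],"dr":[0,0,-4]}
    - {"delta_pos":[0.4,0.6,0],"dr":[0,0,-4]}

```text
time_s: 9.05
position: [0.5391, 0.0371, 0.1106]
tool_rot: [[0.795, 0.607, -0.0], [0.607, -0.795, -0.0], [-0.0, 0.0, -1.0]]
ft_force: [-2.7, -0.3, 7.0]
grip_width: 0.0492
```

```bash
python3 st.py
```

```text
time_s 9.05
position [0.5391 0.0371 0.1106]
q [-8.62490e+00  2.93055e+01  8.79808e+01 -6.20000e-03  6.27176e+01
 -4.60001e+01]
ft_force [-2.7018 -0.3256  7.0127]
wrist_torque [0.0009 0.4745 0.1683]
grip_width 0.0492
yaw 37.38
```

Call:
arm_command:
  steps:
    - {"delta_pos":[0,0.1,0],"dr":[0,0,-4]}
    - {"delta_pos":[0,0.1,0],"dr":[0,0,-4]}
    - {"delta_pos":[0.1,0.1,0],"dr":[0,0,0]}

```text
time_s: 9.35
position: [0.5393, 0.0372, 0.1106]
tool_rot: [[0.871, 0.491, 0.0], [0.491, -0.871, -0.0], [0.0, 0.0, -1.0]]
ft_force: [-2.3, 1.4, 7.0]
grip_width: 0.0494
```

```bash
python3 st.py|tail -3
```

```text
wrist_torque [ 0.1385  0.3533 -0.0284]
grip_width 0.0494
yaw 29.4
```

Call:
arm_command:
  steps:
    - {"delta_pos":[0.1,0.1,0],"dr":[0,0,-4]}
    - {"delta_pos":[0.1,0.1,0],"dr":[0,0,-4]}
    - {"delta_pos":[0.1,0,0],"dr":[0,0,0]}

```text
time_s: 9.65
position: [0.5396, 0.0374, 0.1106]
tool_rot: [[0.931, 0.365, 0.0], [0.365, -0.931, -0.0], [0.0, 0.0, -1.0]]
ft_force: [-1.7, 1.6, 6.2]
grip_width: 0.049
```

```bash
python3 st.py|tail -4
```

```text
ft_force [-1.735   1.5934  6.1585]
wrist_torque [0.1727 0.2917 0.0126]
grip_width 0.049
yaw 21.41
```

Call:
arm_command:
  steps:
    - {"delta_pos":[0.1,0,0],"dr":[0,0,-3]}
    - {"delta_pos":[0.1,0,0],"dr":[0,0,-3]}

```text
time_s: 9.85
position: [0.5399, 0.0375, 0.1107]
tool_rot: [[0.964, 0.266, 0.0], [0.266, -0.964, -0.0], [0.0, 0.0, -1.0]]
ft_force: [-1.6, 0.8, 6.6]
grip_width: 0.0491
```

```bash
python3 st.py|tail -4
```

```text
ft_force [-1.6099  0.8491  6.6373]
wrist_torque [0.3173 0.2312 0.1808]
grip_width 0.0491
yaw 15.41
```

Call:
arm_command:
  steps:
    - {"delta_pos":[0.1,0,0],"dr":[0,0,-3]}
    - {"delta_pos":[0.1,0,0],"dr":[0,0,-3]}

```text
time_s: 10.05
position: [0.5401, 0.0375, 0.1106]
tool_rot: [[0.987, 0.163, 0.001], [0.163, -0.987, 0.0], [0.001, 0.0, -1.0]]
ft_force: [-0.9, 2.2, 6.3]
grip_width: 0.0493
```

```bash
python3 st.py|tail -4
```

```text
ft_force [-0.9495  2.1764  6.2953]
wrist_torque [0.3936 0.2421 0.2049]
grip_width 0.0493
yaw 9.41
```

Call:
arm_command:
  steps:
    - {"delta_pos":[0.1,0,0],"dr":[0,0,-3]}
    - {"delta_pos":[0.1,0,0],"dr":[0,0,-3]}

```text
time_s: 10.25
position: [0.5404, 0.0376, 0.1107]
tool_rot: [[0.998, 0.06, 0.001], [0.06, -0.998, -0.0], [0.001, 0.0, -1.0]]
ft_force: [0.7, 2.2, 5.7]
grip_width: 0.049
```

```bash
python3 st.py|tail -4
```

```text
ft_force [0.7032 2.1791 5.7098]
wrist_torque [0.3934 0.1589 0.4529]
grip_width 0.049
yaw 3.44
```

Call:
arm_command:
  steps:
    - {"delta_pos":[0.1,0,0],"dr":[0,0,-3]}
    - {"delta_pos":[0.1,0,0],"dr":[0,0,-3]}

```text
time_s: 10.45
position: [0.5407, 0.0375, 0.1107]
tool_rot: [[0.999, -0.045, 0.001], [-0.045, -0.999, -0.0], [0.001, 0.0, -1.0]]
ft_force: [0.5, 1.9, 6.3]
grip_width: 0.0493
```

```bash
python3 st.py|tail -4
```

```text
ft_force [0.5179 1.8994 6.2726]
wrist_torque [0.3738 0.072  0.4338]
grip_width 0.0493
yaw -2.55
```

Torque jumped to 0.45 N·m at yaw 3–9°, so the clamp bites. Another 10° should put the ring at about 0.28–0.38 rad; then I lift off the spring and release.

Call:
arm_command:
  steps:
    - {"delta_pos":[0.1,0,0],"dr":[0,0,-3]}
    - {"delta_pos":[0.1,0,0],"dr":[0,0,-3]}
    - {"delta_pos":[0.1,0,0],"dr":[0,0,-3]}
    - {"delta_pos":[0,0,0],"dr":[0,0,-1]}
    - {"delta_pos":[0,0,0],"dr":[0,0,0]}
    - {"delta_pos":[0,0,1],"dr":[0,0,0]}
    - {"delta_pos":[0,0,1],"dr":[0,0,0]}
    - {"delta_pos":[0,0,1],"dr":[0,0,0]}
    - {"delta_pos":[0,0,1],"dr":[0,0,0]}
    - {"delta_pos":[0,0,1],"dr":[0,0,0]}
    - {"delta_pos":[0,0,0.5],"dr":[0,0,0]}
    - {"delta_pos":[0,0,0],"dr":[0,0,0]}

```text
time_s: 11.65
position: [0.5409, 0.0374, 0.116]
tool_rot: [[0.976, -0.217, 0.001], [-0.217, -0.976, 0.0], [0.001, -0.0, -1.0]]
ft_force: [3.1, 1.6, 3.1]
grip_width: 0.0491
```

```bash
python3 st.py
```

```text
time_s 11.65
position [0.5409 0.0374 0.116 ]
q [-8.56560e+00  2.90313e+01  8.73581e+01  1.37000e-02  6.35635e+01
  3.93790e+00]
ft_force [3.1285 1.6089 3.1414]
wrist_torque [ 0.4454 -0.5314  0.0436]
grip_width 0.0491
yaw -12.51
```

Call:
arm_command:
  steps:
    - {"delta_pos":[0,0,0],"dr":[0,0,0]}
    - {"delta_pos":[0,0,0],"dr":[0,0,0]}
    - {"delta_pos":[0,0,0],"dr":[0,0,0]}
    - {"delta_pos":[0,0,0],"dr":[0,0,0]}
    - {"delta_pos":[0,0,0],"dr":[0,0,0]}
    - {"delta_pos":[0,0,0],"dr":[0,0,0]}
    - {"delta_pos":[0,0,10],"dr":[0,0,0]}
    - {"delta_pos":[0,0,20],"dr":[0,0,0]}
    - {"delta_pos":[0,0,25],"dr":[0,0,0]}
    - {"delta_pos":[0,0,25],"dr":[0,0,0]}
    - {"delta_pos":[0,0,25],"dr":[0,0,0]}
    - {"delta_pos":[0,0,20],"dr":[0,0,0]}
    - {"delta_pos":[0,0,0],"dr":[0,0,0]}
    - {"delta_pos":[0,0,0],"dr":[0,0,0]}
    - {"delta_pos":[0,0,0],"dr":[0,0,0]}
  grip: 1

```text
time_s: 13.15
position: [0.5402, 0.0374, 0.2399]
tool_rot: [[0.976, -0.216, -0.002], [-0.216, -0.976, 0.0], [-0.002, 0.0, -1.0]]
ft_force: [-0.1, -0.5, -0.6]
grip_width: 0.0853
```

```bash
python3 st.py; python3 - <<'E'
from h import *
c=env.get_calibration("wrist");a=env.get_image("wrist");np.save("w3.npy",a)
cv2.imwrite("pics/w3.png",cv2.resize(a[60:340,130:430],None,fx=2,fy=2,interpolation=2))
hsv=cv2.cvtColor(a,cv2.COLOR_BGR2HSV)
# lid centre from wrist image, so angles are bias-free
h=cv2.convexHull(cv2.findNonZero(cv2.inRange(hsv,(100,120,40),(130,255,255))));e=cv2.fitEllipse(h);C=onz("wrist",*e[0],.086,c);print(e,C)
for n,lo,hi in(("green",(45,100,40),(85,255,255)),("red",(0,150,100),(8,255,255)),("yellow",(15,120,90),(35,255,255))):
    k=max(cv2.findContours(cv2.inRange(hsv,lo,hi),0,1)[0],key=cv2.contourArea)
    P=np.array([onz("wrist",*q,.086,c) for q in k[:,0].astype(float)])-C
    A=np.degrees(np.arctan2(P[:,1],P[:,0]));M=P.mean(0);print(n,cv2.contourArea(k),A.min().round(1),A.max().round(1),"mean",np.degrees(np.arctan2(M[1],M[0])).round(1),np.hypot(*M[:2]).round(4))
E
```

```text
time_s 13.15
position [0.5402 0.0374 0.2399]
q [-8.56780e+00  2.15788e+01  7.69957e+01  6.00000e-04  8.15350e+01
  3.92890e+00]
ft_force [-0.056  -0.5078 -0.6396]
wrist_torque [0.0045 0.0184 0.0125]
grip_width 0.0853
yaw -12.5
((280.0989685058594, 193.910888671875), (140.14637756347656, 145.49256896972656), 88.9851303100586) [0.54158989 0.0428383  0.086     ]
green 290.0 -106.6 -81.3 mean -94.0 0.0573
red 261.5 -131.8 -107.6 mean -119.3 0.0569
yellow 0.0 -107.1 -106.9 mean -107.0 0.0608
```

View pics/w3.png

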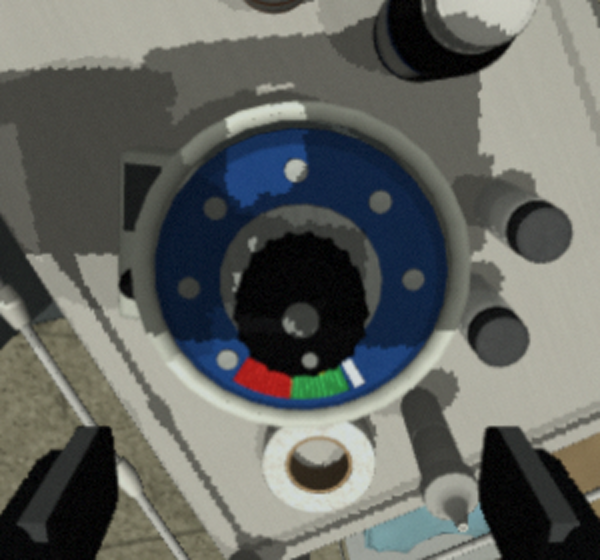

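The knob hides the pointer from here (lid at (300,270), green at (320,385), tick at (353,373)), so I'll move the camera over to that side.

Call:
arm_command:
  steps:
    - {"delta_pos":[0,-15,5],"dr":[0,0,0]}
    - {"delta_pos":[0,-20,5],"dr":[0,0,0]}
    - {"delta_pos":[0,-20,0],"dr":[0,0,0]}
    - {"delta_pos":[0,-20,0],"dr":[0,0,0]}
    - {"delta_pos":[0,-20,0],"dr":[0,0,0]}
    - {"delta_pos":[0,-15,0],"dr":[0,0,0]}
    - {"delta_pos":[0,0,0],"dr":[0,0,0]}
    - {"delta_pos":[0,0,0],"dr":[0,0,0]}
    - {"delta_pos":[0,0,0],"dr":[0,0,0]}

```text
time_s: 14.1
position: [0.5406, -0.072, 0.2508]
tool_rot: [[0.976, -0.216, -0.0], [-0.216, -0.976, 0.0], [-0.0, -0.0, -1.0]]
ft_force: [0.1, -0.4, 0.6]
grip_width: 0.0854
```

```bash
python3 st.py|head -4; python3 - <<'E'
from h import *
c=env.get_calibration("wrist");a=env.get_image("wrist")
hsv=cv2.cvtColor(a,cv2.COLOR_BGR2HSV)
h=cv2.convexHull(cv2.findNonZero(cv2.inRange(hsv,(100,120,40),(130,255,255))));e=cv2.fitEllipse(h);C=onz("wrist",*e[0],.086,c);print(e,C)
x,y=map(int,e[0]);x0,y0=max(0,x-110),max(0,y-110);cv2.imwrite("pics/w4.png",cv2.resize(a[y0:y+110,x0:x+110],None,fx=2.6,fy=2.6,interpolation=2))
for n,lo,hi in(("green",(45,100,40),(85,255,255)),("red",(0,150,100),(8,255,255)),("yellow",(15,120,90),(35,255,255))):
    ks=cv2.findContours(cv2.inRange(hsv[y0:y+110,x0:x+110],lo,hi),0,1,offset=(x0,y0))[0]
    k=max(ks,key=cv2.contourArea)
    P=np.array([onz("wrist",*q,.086,c) for q in k[:,0].astype(float)])-C
    A=np.degrees(np.arctan2(P[:,1],P[:,0]));M=P.mean(0);print(n,cv2.contourArea(k),A.min().round(1),A.max().round(1),"mean",np.degrees(np.arctan2(M[1],M[0])).round(1),np.hypot(*M[:2]).round(4))
E
```

```text
time_s 14.1
position [ 0.5406 -0.072   0.2508]
q [-2.00335e+01  2.14522e+01  7.53236e+01  9.70000e-03  8.32373e+01
 -7.57710e+00]
((251.67189025878906, 70.21464538574219), (156.09474182128906, 165.43028259277344), 170.48367309570312) [0.54148707 0.03930775 0.086     ]
green 428.0 -107.8 -80.7 mean -94.2 0.0528
red 51.0 -113.8 -108.7 mean -111.0 0.0532
yellow 57.5 -95.4 -89.2 mean -92.2 0.0407
```

View pics/w4.png

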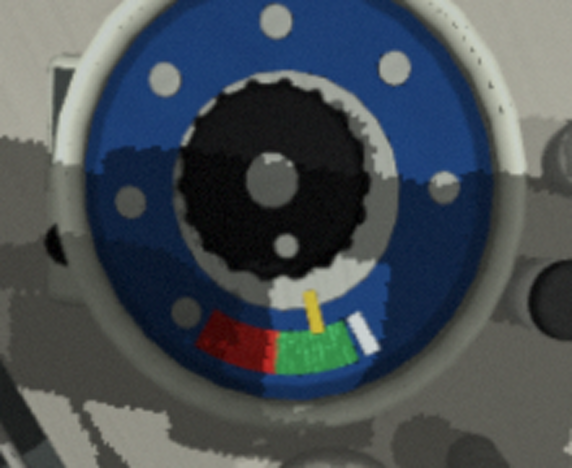

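The pointer tip at (318,330) is well inside green (275–355 px), about 0.3 rad. Red and the tick are clear of it. I'll back off and check the bystanders.

Call:
arm_command:
  steps:
    - {"delta_pos":[-10,0,20],"dr":[0,0,0]}
    - {"delta_pos":[-25,0,20],"dr":[0,0,0]}
    - {"delta_pos":[-25,0,20],"dr":[0,0,0]}
    - {"delta_pos":[-25,0,20],"dr":[0,0,0]}
    - {"delta_pos":[-25,0,10],"dr":[0,0,0]}
    - {"delta_pos":[-25,0,0],"dr":[0,0,0]}
    - {"delta_pos":[-10,0,0],"dr":[0,0,0]}
    - {"delta_pos":[0,0,0],"dr":[0,0,0]}
    - {"delta_pos":[0,0,0],"dr":[0,0,0]}
    - {"delta_pos":[0,0,0],"dr":[0,0,0]}

```text
time_s: 15.15
position: [0.3964, -0.0727, 0.3405]
tool_rot: [[0.976, -0.216, -0.001], [-0.216, -0.976, 0.0], [-0.001, -0.0, -1.0]]
ft_force: [-0.3, -0.7, 0.0]
grip_width: 0.0857
```

```bash
python3 - <<'E'
from h import *
a=env.get_image("side");b=env.get_image("top");o=cv2.imread("pics/side.png");p=cv2.imread("pics/top.png")
cv2.imwrite("pics/end.png",np.hstack([a[150:400,190:400],o[150:400,190:400],b[150:320,200:440].repeat(1,0)[:170].copy() if 0 else cv2.copyMakeBorder(b[150:320,200:440],0,80,0,0,0)]))
E
```

```text
(no output)
```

View pics/end.png

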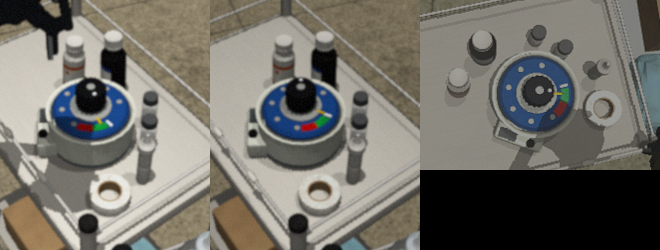

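The side view now (left) and before (middle) shows every bystander in the same place. The rotor is up and the pointer is in green, at (560,94) in the top view. The arm is clear, so I'm handing in.

```bash
python3 -c "
from rig import env
print(env.close_job(), env.observe()['time_s'])"
```

```text
the job is handed in; nothing more can be done
the job is handed in; nothing more can be done
```

The clamp knob is tightened and the yellow pointer stands inside the green field at about 0.3 rad. I handed the job in after about 15 s of robot time.

- **Pressing:** I gripped the knob at 40 N and pressed it. It first stopped tooth on tooth, with a brief 38 N downward push through the fingers. For about 32° the knob turned on the lid while only friction held the rotor. I then lifted, shifted the rotor half a tooth and pressed again until it dropped in.
- **Turning:** I turned clockwise until the torque rose from about 0.18 to 0.45 N·m, then about 10° further. The knob sat roughly 2.7 mm off-centre along the pads, which caused sideways forces up to 11 N until I moved the tool along the matching arc.
- **Letting go:** I eased back up with the spring, opened the gripper and moved clear.
- **Last checks:** The close view shows the pointer near the middle of green, clear of red. In the side and top views the rotor looks up and every bystander appears unmoved, judged by eye. The centre of the lid differed between cameras by up to about 4 mm (initial readings), with no effect on the result.

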